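# Set the length stop of the bag-roll cutter and hold it

### The job

Get the bag-roll cutter ready for cutting a bag: first lower its open lid until it is fully closed, without slamming it. Then squeeze the lock button in the side of the length stop's grip to free the telescoping arm, and, keeping the button squeezed, pull the arm out until its pointer stands at the clip on the scale. Finish while still holding the grip there with the button squeezed in, because a spring pulls the arm back; leave the mug, the jar and the knife where they are.

Things in the scene. Friction and masses are not known exactly. Their poses are not given: they have to be found in the camera images.
- roll_box: The bag-roll cutter, fixed to the table: a grey open box 180 (x) x 130 (y) x 90 mm high holding a clear roll, with an aluminium sleeve (28 mm wide, up to 38 mm high) along its -x wall and a flat 4 mm thick rule with tick marks each 10 mm (long ones each 50 mm) lying on the table from it towards -y. Origin: centre of the box's underside, on the table; z up. The lid is hinged on the box's +y rim; the telescoping arm comes out of the sleeve towards -y.
- lid_hinge (a point): Middle of the lid's hinge line, which runs along the box's x axis: in the box frame at (0, 65, 92) mm. The point does not move with the lid.
- lid (a joint): Angle of the white lid, a plate 190 (x) x 134 mm, 10 mm thick: 0 closed (flat on the box, upper face 102 mm above the table), grows as its free edge swings up and over towards +y; starts between 0.9 and 1.3 rad. The hinge is stiff: the lid stays where it is put and its free edge takes about 1 to 3 N to push down. A small tab (60 mm wide, 8 mm thick) sticks 14 mm out of the middle of the free edge.
- lid_edge (a point): On the lid, middle of its free edge, at the upper (outer) face, 134 mm from the hinge; it moves with the lid. With the lid closed the outer face looks up, with the lid raised it looks towards the box's +y.
- stop_arm (a joint): How far the telescoping arm is out of its sleeve, m: 0 home (locked), up to 0.165; it moves towards the box's -y. A spring draws it back home with 2.4 N (home) to 3.7 N (full out), plus slight friction. At home the lock holds it to within about 2 mm until the button is pressed in 4 mm or more.
- grip_center (a point): Centre of the upright black grip on the arm's outer end, at the height of the lock button (68 mm above the table). The grip is 24 mm (box x) x 34 mm (box y) and reaches up to 95 mm above the table. It is pinched from above across the box's x. At home it stands at (-104, -115) mm in the box frame; its -y-wards travel is stop_arm. A low steel stop plate (up to 32 mm high) leads from its foot towards +x.
- lock_button (a joint): How far the lock button is pressed in, m: 0 out, 0.006 fully in; it springs out when let go. It is a steel pad 22 mm (y) x 28 mm (z) in the grip's -x face, centred at the height of grip_center, standing out 7.5 mm when free and 1.5 mm fully in, so that the pinch measures 31.5 mm free and 25.5 mm squeezed. It starts to move at 3 N and is fully in at 8 N.
- pointer (a point): Tip of the thin steel pointer at the foot of the grip, 36 mm from the grip's centre towards the box's -x, 8 mm above the table, over the rule; it moves with the arm.
- mark (a point): Tip of the short steel pin on the small black clip (20 x 14 mm, 18 mm high) on the outer (-x) edge of the rule, in line with the middle of the clip: the wanted length. The pointer is there when both have the same y in the box frame. It lies 60 to 140 mm from the pointer's home. The clip is fixed; its axes are those of the box.
- mug: White mug, 82 mm across, 95 mm high; origin under its centre. Bystander.
- jar: Amber jar, 72 mm across, 110 mm high; origin under its centre. Bystander.
- ulu: Kitchen knife lying flat on the red cutting board: half-moon steel blade 110 x 45 mm with a dark wooden handle 90 mm long; origin in its middle, on the board (10 mm above the table). Bystander.

How it is judged:
On the way, in this order (a step that is already met when the one before it is completed fails the run):
1. the lid is closed, the arm still locked at home (value of joint lid below 0.06 rad and value of joint stop_arm below 0.006 m), for 0.2 s.
2. the lock button is squeezed in by the fingers (value of joint lock_button above 0.004 m and contact force between the fingers and stop_arm above 3 N), for 0.1 s.
At the end, for the whole second after the job is handed in: The lid is closed (within 0.06 rad), the pointer stands within 5 mm of the clip along the scale and is still, and the fingers still hold the grip (over 3 N) with the lock button in by more than 4 mm (all of step 2 and value of joint lid below 0.06 rad and y of pointer in the frame of mark between -0.005 and 0.005 m and velocity of joint stop_arm between -0.01 and 0.01 m/s); the arm keeps its last pose, push and grip.
It fails at once if the lid is slammed (faster than 4 rad/s) (velocity of joint lid below -4 rad/s).
It fails at once if the mug is moved (distance of mug from where it was at the start of the episode above 0.03 m).
It fails at once if the jar is moved (distance of jar from where it was at the start of the episode above 0.03 m).
It fails at once if the knife is moved (distance of ulu from where it was at the start of the episode above 0.03 m).
It also fails if it takes over 48 s, if anything falls off the work surface, if the arm or the gripper's body presses on something with over 40 N, if the wrist force passes 120 N, or if a joint passes its speed limit or range.

### The arm

A 6-joint arm with a two-finger parallel gripper is mounted at the origin on the work surface. World frame = base frame: x ahead of the robot, y to its left, z up, the work surface at z = 0. Lengths are in m, angles in rad, forces in N, time in s.
With the tool pointing down it reaches from about 0.275 to 0.85 m from the base axis. Payload 5.2 kg.
Tool frame: the origin (TCP) lies on the front face of the gripper's body, between the roots of the fingers; the fingertips stand 73 mm ahead of it and the grasp point (between the pads) lies manip.hold_point_z ahead of it (manip.hold_point_z is the distance from the TCP to the grasp point, in m); z points along the fingers, y is the direction in which the jaws open and shut (so a half turn about z gives the same grasp; the last joint's range is limited). The gripper opens to 85 mm and grips with 20 to 120 N. Pads are 22 mm wide; open, the fingers measure 114 mm over their backs; the gripper's body (76 mm by 85 mm) begins 54 mm behind the grasp point. The pads swing forward as they close: fully open they stand 13 mm farther back than shut.
Start: joints at [1.075, 0.259, 1.535, -0, 1.348, -0.203], TCP at [0.159, 0.527, 0.304] pointing down, gripper open.
Joint ranges: [-3.14, 3.14], [-0.91, 2.08], [0.19, 2.58], [-1.22, 4.36], [0.22, 2.71], [-3.12, 3.12]. Speed limits (rad/s): [2.57, 2.57, 3.14, 3.14, 3.14, 3.14].

### API

Orientations are given as a 3x3 rotation matrix whose columns are the frame's x, y, z axes.
In Python, from station import manip, cams gives the robot as it stands.
- The arm moves only by the tool drive_tool, never from a script. Its argument "motion" is a list of rows, each an object of numbers: "grip": the opening, from 0 (shut) to 1 (fully open); "dx", "dy", "dz": the shift along the tool's x, y, z in cm; "wx", "wy", "wz": the turn, a rotation vector about the tool's x, y, z in degrees. In form: [{"grip": .., "dx": .., "dy": .., "dz": .., "wx": .., "wy": .., "wz": ..}, ...]. A call has 1 to 12 rows; each row shifts and turns the commanded pose from where the row before left it, along the tool's axes as they then stand; what a row does not reach is not made up. A row lasts 1/12 s, in which the tool goes at most 41.7 mm and 7.16 degrees, less where a joint would pass 70% of its speed; a pose out of reach is approached as far as the arm can. A call is refused whole if a number of a shift passes 4.17 or a number of a turn 7.16, either way. A call with a gripper value outside its range is refused whole. The fingers move at their own pace and stop on an object; the grip force is fixed at half the most. Time passes only in rows, so rows that do not move let the fingers close. It gives the time, the measured TCP pose, the force and the opening at its end, in the units of the state.
- manip.observe(): the state, without advancing time (a new reading comes with each control period).
- cams.camera(name): name is "side" or "top" or "wrist"; returns a dict with "image" (420x560x3 uint8, red, green, blue), "vertical_fov" (degrees; the focal length in pixels is half the picture's height over the tangent of half this angle, whatever the lens; pixels are square), "cx", "cy" (the principal point, pixels), "eye" and "attitude" of the camera in the world. Camera axes: x right, y down, z forward; pixel columns grow to the right and rows downward; lengths in m; the calibration is good to about 2 mm. A picture is of the moment at which its call begins. There is no depth.
- manip.sign_off(): hands the job in, once; it reports no verdict.
The state is a dict: "clock": time; "qpos": joint angles; "joint_velocities": joint speeds; "joint_torque": joint torques, N m; "position": TCP position; "tool_rot": TCP orientation; "wrist_force": force on the tool from outside, world axes, zero at the start; "wrist_torque": the same for the moment, N m; "gripper_width": opening from 0.0 (shut) to 1.0 (fully open).
Only numpy, scipy, OpenCV 4.12 (cv2) and the standard library are available. Lean on these libraries where they do the work, as an engineer would, in place of code of your own. Each camera call takes 0.05 s, during which the arm holds its last target. There are 200 camera calls.

## Working session

There is one attempt and no reset: what is moved stays moved. The work goes in short steps, Python scripts to look and compute and a tool call to move; the robot and the scene stay as the last step left them, time stands still between calls to the robot, and variables do not carry over. Pictures are saved under pics/ and viewed, about 8 in all and at most 12, crops included, and the job is handed in when it is done.

Besides the shell and the picture viewer there is one more tool, called after "Request:" by a JSON object that holds its "name" and its "arguments", one argument or row to a line. drive_tool: Moves the arm, as the interface text tells. Its arguments: {"type":"object","properties":{"motion":{"type":"array","items":{"type":"object","properties":{"grip":{"type":"number"},"dx":{"type":"number"},"dy":{"type":"number"},"dz":{"type":"number"},"wx":{"type":"number"},"wy":{"type":"number"},"wz":{"type":"number"}}}}},"required":["motion"]}

```bash
mkdir -p pics
cat > h.py <<'E'
import numpy as np, cv2
from station import manip, cams
def snap(n,f):
    c=cams.camera(n); cv2.imwrite('pics/'+f,cv2.cvtColor(c['image'],cv2.COLOR_RGB2BGR)); 
    np.savez('pics/'+f+'.npz',**{k:np.array(v) for k,v in c.items() if k!='image'}); return c
def K(c): return 210/np.tan(np.radians(float(c['vertical_fov']))/2)
def ray(c,u,v,z):
    d=np.array(c['attitude'])@np.array([(u-c['cx'])/K(c),(v-c['cy'])/K(c),1]); e=np.array(c['eye']); return e+d*(z-e[2])/d[2]
def proj(c,p):
    q=np.array(c['attitude']).T@(np.array(p)-np.array(c['eye'])); return K(c)*q[:2]/q[2]+np.array([c['cx'],c['cy']])
E
python3 - <<'E'
from h import *
a=snap('top','t1.png');b=snap('side','s1.png')
for c in(a,b): print({k:c[k] for k in c if k!='image'})
s=manip.observe();print(s,manip.hold_point_z)
E
```

```text
{'vertical_fov': 51.187795550164104, 'cx': 272.61105090936246, 'cy': 202.50728242779348, 'eye': array([ 0.39654543, -0.01077698,  1.14459805]), 'attitude': array([[ 0.01259007, -0.99632081,  0.08477221],
       [-0.99991991, -0.01243558,  0.0023503 ],
       [-0.00128746, -0.08479501, -0.99639759]])}
{'vertical_fov': 55.007696690531844, 'cx': 276.04480554628816, 'cy': 214.72832993329246, 'eye': array([ 0.14567859, -0.86310535,  0.72300229]), 'attitude': array([[ 0.92679478, -0.22169251,  0.3031565 ],
       [-0.37533195, -0.51810684,  0.7685644 ],
       [-0.01331751, -0.82608579, -0.56338699]])}
{'clock': 0.1, 'qpos': array([ 1.07520531e+00,  2.59307917e-01,  1.53599173e+00,  2.71031341e-05,
        1.34803167e+00, -2.02777274e-01]), 'joint_velocities': array([ 0.00149306, -0.00206047, -0.00144305,  0.0015131 ,  0.00096367,
       -0.00038132]), 'joint_torque': array([ 6.85156192e-04, -4.46969855e+01, -2.91248900e+01, -2.45662177e-04,
        6.30331910e-03,  1.08398376e-05]), 'position': array([0.15853579, 0.52627185, 0.30313014]), 'tool_rot': array([[-9.57433592e-01,  2.88652376e-01, -8.50077472e-04],
       [ 2.88653382e-01,  9.57432464e-01, -1.51691066e-03],
       [ 3.76031904e-04, -1.69771896e-03, -9.99998488e-01]]), 'wrist_force': array([ 0.87979991,  0.67913536, -0.07711744]), 'wrist_torque': array([-0.0064242 ,  0.00318538,  0.00153729]), 'gripper_width': 0.9989594318054038} 0.0539
```

View pics/t1.png

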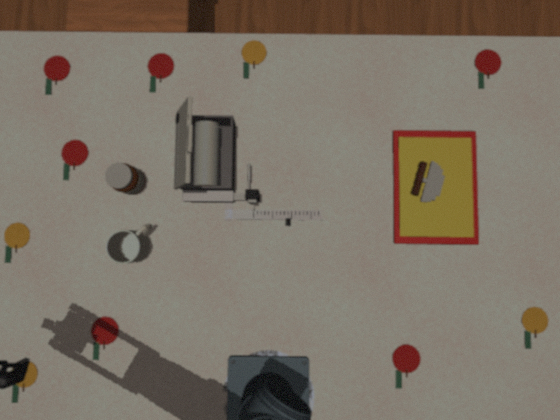

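View pics/s1.png

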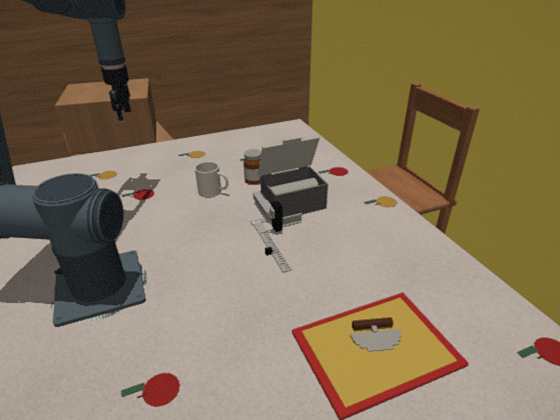

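The top view shows the box at about (205,155) with its lid raised on the left (+y). The grip is at (252,196), the rule runs right along v≈214, the clip is at (288,222), the mug at (130,246) and the jar at (123,178). The box is nearly aligned with the world axes. I'll zoom in next.

Run:
```python
import cv2
a=cv2.imread('pics/t1.png')[90:235,165:335]
cv2.imwrite('pics/t1c.png',cv2.resize(a,None,fx=4,fy=4,interpolation=cv2.INTER_CUBIC))
a=cv2.imread('pics/s1.png')[125:280,235:345]
cv2.imwrite('pics/s1c.png',cv2.resize(a,None,fx=3.8,fy=3.8,interpolation=cv2.INTER_CUBIC))
```

```text
(no output)
```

View pics/t1c.png

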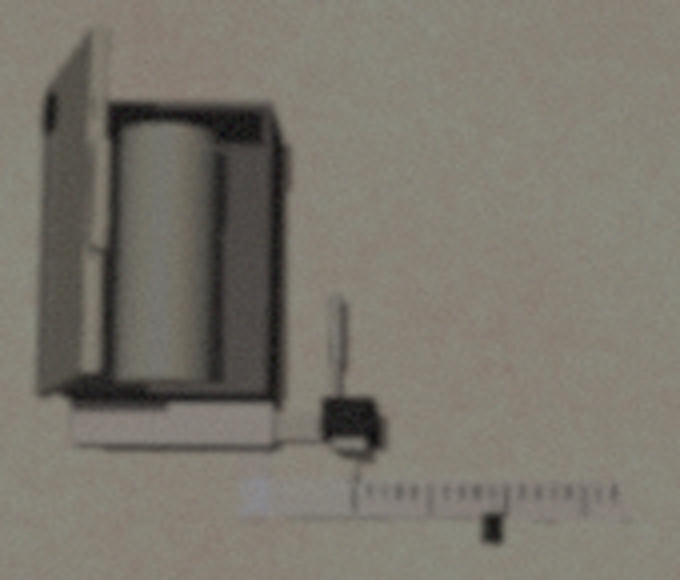

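View pics/s1c.png

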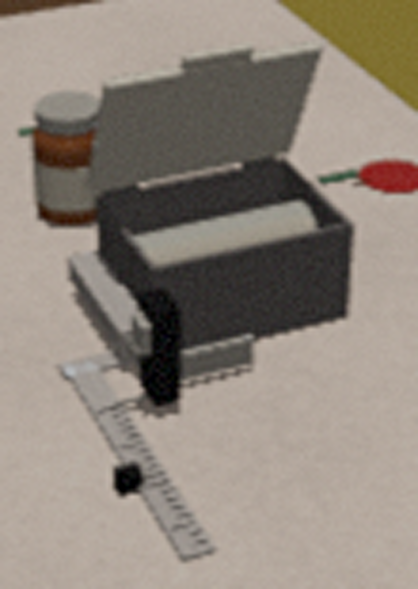

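The crops show the box rim corners at crop-px (272,103) and (275,395). The grip top is centred at (349,416). The long ticks are at x=355, 430, 505 and 585, and the clip is at (492,528).

```bash
cat >> h.py <<'E'
def load(f): return dict(np.load('pics/'+f+'.npz'))
E
python3 - <<'E'
from h import *
np.set_printoptions(precision=4,suppress=True)
c=load('t1.png.npz'[:-4]); s=load('s1.png')
for n,x,y,z in [('rim+x-y',272,103,.09),('rim-x-y',276,393,.09),('grip',349,416,.095),('sleeve -x-y',274,446,.038),('sleeve -x+y',70,444,.038),('t0',355,497,.004),('t50',430,500,.004),('t100',506,500,.004),('t150',585,498,.004),('clip',492,528,.018),('clip0',492,528,.01),('stopplate end',337,298,.032)]:
    print(n,ray(c,165+x/4,90+y/4,z))
print('side')
for n,x,y,z in [('rim+x-y',352,228,.09),('rim-x-y',132,268,.09),('rim-x+y',98,195,.09),('griptop',160,292,.095),('clip top',126,468,.018)]:
    print(n,ray(s,235+x/3.8,125+y/3.8,z))
# lid angle fit: guess box centre from top rim
from math import cos,sin
p=ray(c,165+272/4,90+103/4,.09);q=ray(c,165+276/4,90+393/4,.09)
print('yaw',np.degrees(np.arctan2(p[1]-q[1],p[0]-q[0])),np.linalg.norm(p-q))
E
```

```text
rim+x-y [0.6989 0.0917 0.09  ]
rim-x-y [0.5197 0.0856 0.09  ]
grip [0.5058 0.041  0.095 ]
sleeve -x-y [0.492 0.091 0.038]
sleeve -x+y [0.4917 0.2203 0.038 ]
t0 [0.4623 0.0407 0.004 ]
t50 [ 0.4609 -0.0082  0.004 ]
t100 [ 0.4615 -0.0577  0.004 ]
t150 [ 0.4635 -0.1091  0.004 ]
clip [ 0.4426 -0.0483  0.018 ]
clip0 [ 0.443  -0.0486  0.01  ]
stopplate end [0.5883 0.053  0.032 ]
side
rim+x-y [0.6956 0.0895 0.09  ]
rim-x-y [0.5072 0.1025 0.09  ]
rim-x+y [0.5238 0.2247 0.09  ]
griptop [0.5113 0.0539 0.095 ]
clip top [ 0.4433 -0.045   0.018 ]
yaw 1.9344621688527326 0.17922356771472994
```

Request:
{"name": "drive_tool", "arguments": {
  "motion": [
    {"grip": 0, "wz": 7, "dz": -0.6},
    {"grip": 0, "wz": 7, "dz": -0.6},
    {"grip": 0, "wz": 7, "dz": -0.6},
    {"grip": 0, "wz": 7, "dz": -0.6},
    {"grip": 0, "wz": 7, "dz": -0.6},
    {"grip": 0, "wz": 7, "dz": -0.6},
    {"grip": 0, "wz": 7, "dz": -0.6},
    {"grip": 0, "wz": 7, "dz": -0.6},
    {"grip": 0, "wz": 7, "dz": -0.6},
    {"grip": 0, "wz": 7},
    {"grip": 0, "wz": 3.2}
  ]
}}

```text
$.motion[0]: bad value
```

Run:
```python
from h import *
from scipy.optimize import least_squares
np.set_printoptions(precision=4,suppress=True)
c=load('t1.png'); s=load('s1.png')
T=lambda x,y:(165+x/4,90+y/4); S=lambda x,y:(235+x/3.8,125+y/3.8)
obs=[(c,(90,65,90),T(272,103)),(c,(-90,-65,90),T(276,393)),(c,(-104,-115,95),T(349,416)),(c,(-118,-65,38),T(274,446)),
 (s,(90,-65,90),S(352,228)),(s,(-90,-65,90),S(132,268)),(s,(-90,65,90),S(98,195))]
obs[0]=(c,(90,-65,90),T(272,103))
lid=[(s,-95,134,-10,S(105,88)),(s,95,134,-10,S(322,50)),(s,0,148,-5,S(220,58)),(c,-95,134,0,T(38,395)),(c,-95,134,-10,T(62,392))][:3]
def f(p,full=0):
    x,y,w,t=p;r=[]
    W=lambda q:np.array([x+np.cos(w)*q[0]-np.sin(w)*q[1],y+np.sin(w)*q[0]+np.cos(w)*q[1],q[2]])
    for cam,q,u in obs:r+=list(proj(cam,W(np.array(q)/1000))-u)
    for cam,a,d,n,u in lid:
        q=np.array([a,65-d*np.cos(t)+n*np.sin(t),92+d*np.sin(t)+n*np.cos(t)])/1000
        r+=list(proj(cam,W(q))-u)
    return np.array(r)
o=least_squares(f,[.609,.156,0,1.1],loss='soft_l1');print(o.x,o.fun.reshape(-1,2))
x,y,w,t=o.x
print('edge y,z',y+.065-.134*np.cos(t),.092+.134*np.sin(t))
print(manip.observe()['position'],manip.observe()['tool_rot'],manip.observe()['clock'])
```

```text
[0.6087 0.1562 0.0032 1.2197] [[ 0.0625 -0.0076]
 [-2.208   0.3244]
 [ 0.0165  0.3046]
 [ 0.0308  0.4454]
 [ 0.6216 -0.5134]
 [ 5.0437  1.055 ]
 [-1.1356  0.8314]
 [ 0.4361  0.631 ]
 [ 0.8334 -0.026 ]
 [-0.3259 -1.5052]]
edge y,z 0.17514397518701189 0.21782417225470163
[0.1585 0.5263 0.3031] [[-0.9574  0.2887 -0.0009]
 [ 0.2887  0.9574 -0.0015]
 [ 0.0004 -0.0017 -1.    ]] 0.1
```

The move was refused, probably because every row needs all its fields.

Request:
{"name": "drive_tool", "arguments": {
  "motion": [
    {"grip": 0, "dx": 0, "dy": 0, "dz": -0.6, "wx": 0, "wy": 0, "wz": 7},
    {"grip": 0, "dx": 0, "dy": 0, "dz": -0.6, "wx": 0, "wy": 0, "wz": 7},
    {"grip": 0, "dx": 0, "dy": 0, "dz": -0.6, "wx": 0, "wy": 0, "wz": 7},
    {"grip": 0, "dx": 0, "dy": 0, "dz": -0.6, "wx": 0, "wy": 0, "wz": 7},
    {"grip": 0, "dx": 0, "dy": 0, "dz": -0.6, "wx": 0, "wy": 0, "wz": 7},
    {"grip": 0, "dx": 0, "dy": 0, "dz": -0.6, "wx": 0, "wy": 0, "wz": 7},
    {"grip": 0, "dx": 0, "dy": 0, "dz": -0.6, "wx": 0, "wy": 0, "wz": 7},
    {"grip": 0, "dx": 0, "dy": 0, "dz": -0.6, "wx": 0, "wy": 0, "wz": 7},
    {"grip": 0, "dx": 0, "dy": 0, "dz": -0.6, "wx": 0, "wy": 0, "wz": 7},
    {"grip": 0, "dx": 0, "dy": 0, "dz": 0, "wx": 0, "wy": 0, "wz": 7},
    {"grip": 0, "dx": 0, "dy": 0, "dz": 0, "wx": 0, "wy": 0, "wz": 3.2}
  ]
}}

```text
clock: 1.02
position: [0.1587, 0.5266, 0.3579]
tool_rot: [[0.006, 1.0, -0.0], [1.0, -0.006, -0.0], [-0.0, -0.0, -1.0]]
wrist_force: [0.4, -0.7, -0.5]
gripper_width: -0.001
```

Request:
{"name": "drive_tool", "arguments": {
  "motion": [
    {"grip": 0, "dx": -2.2, "dy": 3.4, "dz": 0, "wx": 0, "wy": 0, "wz": 0},
    {"grip": 0, "dx": -2.2, "dy": 3.4, "dz": 0, "wx": 0, "wy": 0, "wz": 0},
    {"grip": 0, "dx": -2.2, "dy": 3.4, "dz": 0, "wx": 0, "wy": 0, "wz": 0},
    {"grip": 0, "dx": -2.2, "dy": 3.4, "dz": 0, "wx": 0, "wy": 0, "wz": 0},
    {"grip": 0, "dx": -2.2, "dy": 3.4, "dz": 0, "wx": 0, "wy": 0, "wz": 0},
    {"grip": 0, "dx": -2.2, "dy": 3.4, "dz": 0, "wx": 0, "wy": 0, "wz": 0},
    {"grip": 0, "dx": -2.2, "dy": 3.4, "dz": 0, "wx": 0, "wy": 0, "wz": 0},
    {"grip": 0, "dx": -2.2, "dy": 3.4, "dz": 0, "wx": 0, "wy": 0, "wz": 0},
    {"grip": 0, "dx": -2.2, "dy": 3.4, "dz": 0, "wx": 0, "wy": 0, "wz": 0},
    {"grip": 0, "dx": -2.2, "dy": 3.4, "dz": 0, "wx": 0, "wy": 0, "wz": 0},
    {"grip": 0, "dx": -2.2, "dy": 3.4, "dz": 0, "wx": 0, "wy": 0, "wz": 0},
    {"grip": 0, "dx": -2.2, "dy": 3.4, "dz": 0, "wx": 0, "wy": 0, "wz": 0}
  ]
}}

```text
clock: 2.02
position: [0.5681, 0.2613, 0.3574]
tool_rot: [[-0.0, 1.0, -0.001], [1.0, 0.0, -0.0], [-0.0, -0.001, -1.0]]
wrist_force: [0.8, 1.3, 1.2]
gripper_width: 0.003
```

Request:
{"name": "drive_tool", "arguments": {
  "motion": [
    {"grip": 0, "dx": -1.5, "dy": 2.0, "dz": 0, "wx": 0, "wy": 0, "wz": 0},
    {"grip": 0, "dx": -1.6, "dy": 2.1, "dz": 0, "wx": 0, "wy": 0, "wz": 0},
    {"grip": 0, "dx": 0, "dy": 0, "dz": 2.0, "wx": 0, "wy": 0, "wz": 0},
    {"grip": 0, "dx": 0, "dy": 0, "dz": 2.0, "wx": 0, "wy": 0, "wz": 0},
    {"grip": 0, "dx": 0, "dy": 0, "dz": 2.0, "wx": 0, "wy": 0, "wz": 0},
    {"grip": 0, "dx": 0, "dy": 0, "dz": 2.0, "wx": 0, "wy": 0, "wz": 0},
    {"grip": 0, "dx": 0, "dy": 0, "dz": 0, "wx": 0, "wy": 0, "wz": 0}
  ]
}}

```text
clock: 2.6
position: [0.6058, 0.2312, 0.2725]
tool_rot: [[-0.0, 1.0, -0.009], [1.0, 0.0, -0.002], [-0.002, -0.009, -1.0]]
wrist_force: [0.0, -0.0, -0.1]
gripper_width: 0.0
```

Run:
```python
from h import *
snap('side','s2.png'); a=cv2.imread('pics/s2.png')[60:290,200:360]
cv2.imwrite('pics/s2c.png',cv2.resize(a,None,fx=2.6,fy=2.6,interpolation=cv2.INTER_CUBIC))
```

```text
(no output)
```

View pics/s2c.png

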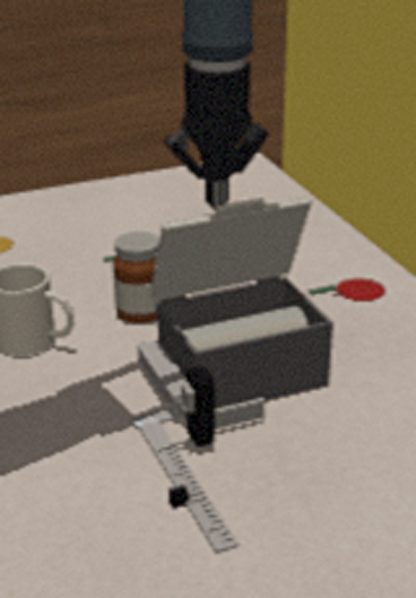

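The fingertips are behind the raised lid, at about crop-px (218,195). I'll sweep the lid down along its arc.

Request:
{"name": "drive_tool", "arguments": {
  "motion": [
    {"grip": 0, "dx": -1.05, "dy": 0, "dz": 0, "wx": 0, "wy": 0, "wz": 0},
    {"grip": 0, "dx": -1.05, "dy": 0, "dz": 0, "wx": 0, "wy": 0, "wz": 0},
    {"grip": 0, "dx": -1.05, "dy": 0, "dz": 0, "wx": 0, "wy": 0, "wz": 0},
    {"grip": 0, "dx": -0.8, "dy": 0, "dz": 0.3, "wx": 0, "wy": 0, "wz": 0},
    {"grip": 0, "dx": -0.8, "dy": 0, "dz": 0.3, "wx": 0, "wy": 0, "wz": 0},
    {"grip": 0, "dx": -0.8, "dy": 0, "dz": 0.3, "wx": 0, "wy": 0, "wz": 0},
    {"grip": 0, "dx": -0.8, "dy": 0, "dz": 0.3, "wx": 0, "wy": 0, "wz": 0},
    {"grip": 0, "dx": -0.62, "dy": 0, "dz": 0.58, "wx": 0, "wy": 0, "wz": 0},
    {"grip": 0, "dx": -0.62, "dy": 0, "dz": 0.58, "wx": 0, "wy": 0, "wz": 0},
    {"grip": 0, "dx": -0.62, "dy": 0, "dz": 0.58, "wx": 0, "wy": 0, "wz": 0},
    {"grip": 0, "dx": -0.62, "dy": 0, "dz": 0.58, "wx": 0, "wy": 0, "wz": 0}
  ]
}}

```text
clock: 3.57
position: [0.6078, 0.143, 0.2418]
tool_rot: [[-0.0, 1.0, -0.0], [1.0, 0.0, 0.0], [0.0, -0.0, -1.0]]
wrist_force: [-0.2, 2.3, -0.3]
gripper_width: 0.0
```

Request:
{"name": "drive_tool", "arguments": {
  "motion": [
    {"grip": 0, "dx": -0.45, "dy": 0, "dz": 0.8, "wx": 0, "wy": 0, "wz": 0},
    {"grip": 0, "dx": -0.45, "dy": 0, "dz": 0.8, "wx": 0, "wy": 0, "wz": 0},
    {"grip": 0, "dx": -0.45, "dy": 0, "dz": 0.8, "wx": 0, "wy": 0, "wz": 0},
    {"grip": 0, "dx": -0.45, "dy": 0, "dz": 0.8, "wx": 0, "wy": 0, "wz": 0},
    {"grip": 0, "dx": -0.15, "dy": 0, "dz": 0.7, "wx": 0, "wy": 0, "wz": 0},
    {"grip": 0, "dx": -0.15, "dy": 0, "dz": 0.7, "wx": 0, "wy": 0, "wz": 0},
    {"grip": 0, "dx": -0.15, "dy": 0, "dz": 0.6, "wx": 0, "wy": 0, "wz": 0},
    {"grip": 0, "dx": 0, "dy": 0, "dz": 0.6, "wx": 0, "wy": 0, "wz": 0},
    {"grip": 0, "dx": 0, "dy": 0, "dz": 0.5, "wx": 0, "wy": 0, "wz": 0},
    {"grip": 0, "dx": 0, "dy": 0, "dz": 0, "wx": 0, "wy": 0, "wz": 0}
  ]
}}

```text
clock: 4.4
position: [0.6073, 0.1211, 0.1783]
tool_rot: [[-0.0, 1.0, -0.002], [1.0, 0.0, 0.0], [0.0, -0.002, -1.0]]
wrist_force: [-0.6, 0.4, 0.3]
gripper_width: -0.002
```

Request:
{"name": "drive_tool", "arguments": {
  "motion": [
    {"grip": 0, "dx": 0, "dy": 0, "dz": 0.3, "wx": 0, "wy": 0, "wz": 0},
    {"grip": 0, "dx": 0, "dy": 0, "dz": 0.3, "wx": 0, "wy": 0, "wz": 0},
    {"grip": 0, "dx": 0, "dy": 0, "dz": 0, "wx": 0, "wy": 0, "wz": 0}
  ]
}}

```text
clock: 4.65
position: [0.6081, 0.1212, 0.1746]
tool_rot: [[-0.001, 1.0, 0.001], [1.0, 0.001, 0.0], [0.0, 0.001, -1.0]]
wrist_force: [-1.6, -0.3, 6.0]
gripper_width: -0.001
```

Request:
{"name": "drive_tool", "arguments": {
  "motion": [
    {"grip": 0, "dx": 0, "dy": 0, "dz": 0.3, "wx": 0, "wy": 0, "wz": 0},
    {"grip": 0, "dx": 0, "dy": 0, "dz": 0.0, "wx": 0, "wy": 0, "wz": 0},
    {"grip": 0, "dx": 0, "dy": 0, "dz": 0, "wx": 0, "wy": 0, "wz": 0}
  ]
}}

```text
clock: 4.9
position: [0.6081, 0.1213, 0.1745]
tool_rot: [[-0.001, 1.0, 0.003], [1.0, 0.001, -0.0], [-0.0, 0.003, -1.0]]
wrist_force: [-8.0, -1.2, 21.8]
gripper_width: -0.001
```

The lid is on its hard stop: tip z is about 0.1015, and the force rose to 22 N with no further travel. Next I'll retract and go over the grip.

Request:
{"name": "drive_tool", "arguments": {
  "motion": [
    {"grip": 0, "dx": 0, "dy": 0, "dz": -2, "wx": 0, "wy": 0, "wz": 0},
    {"grip": 0, "dx": 0, "dy": 0, "dz": -2.5, "wx": 0, "wy": 0, "wz": 0},
    {"grip": 0.5, "dx": 0, "dy": 0, "dz": -2.5, "wx": 0, "wy": 0, "wz": 0},
    {"grip": 1, "dx": -2, "dy": -2.6, "dz": 0, "wx": 0, "wy": 0, "wz": 0},
    {"grip": 1, "dx": -2, "dy": -2.6, "dz": 0, "wx": 0, "wy": 0, "wz": 0},
    {"grip": 1, "dx": -2, "dy": -2.6, "dz": 0, "wx": 0, "wy": 0, "wz": 0},
    {"grip": 1, "dx": -2, "dy": -2.6, "dz": 0, "wx": 0, "wy": 0, "wz": 0},
    {"grip": 1, "dx": 0, "dy": 0, "dz": 0, "wx": 0, "wy": 0, "wz": 0}
  ]
}}

```text
clock: 5.57
position: [0.4994, 0.0393, 0.2402]
tool_rot: [[0.001, 1.0, -0.004], [1.0, -0.001, -0.001], [-0.001, -0.004, -1.0]]
wrist_force: [-0.2, 0.4, -0.3]
gripper_width: 0.847
```

Run:
```python
from h import *
snap('wrist','w1.png');c=load('w1.png');print(c['eye'],c['attitude'],manip.observe()['position'])
snap('side','s3.png')
w=cv2.imread('pics/w1.png'); a=cv2.resize(cv2.imread('pics/s3.png')[100:280,200:340],None,fx=7/3,fy=7/3,interpolation=cv2.INTER_CUBIC)
a=cv2.resize(a,(240,308)); b=np.zeros((420,240,3),np.uint8); b[:308]=a
cv2.imwrite('pics/ws.png',np.hstack([w,b]))
```

```text
[0.49951289 0.12119033 0.31091308] [[ 9.99991860e-01  9.71996583e-04 -3.91605430e-03]
 [-3.33981187e-04 -9.47279910e-01 -3.20407024e-01]
 [-4.02103410e-03  3.20405723e-01 -9.47271874e-01]] [0.50191311 0.04008746 0.24085656]
```

View pics/ws.png

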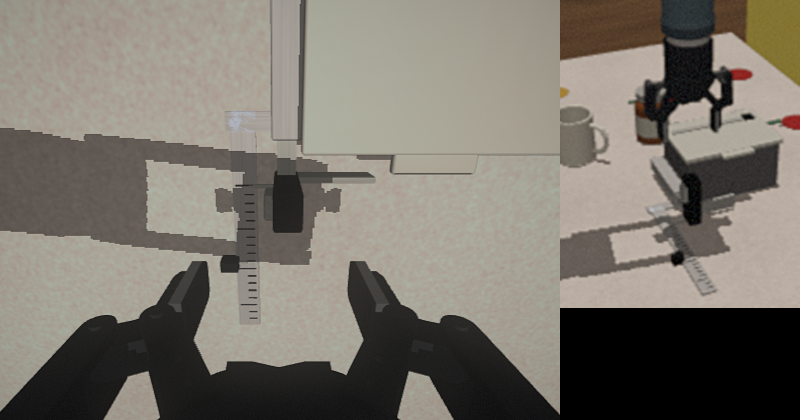

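The wrist view shows the lid flat on the box. The grip's top face spans u≈274–303, v≈197–232, the clip is at (230,264), and the pointer's line is at v≈186 between u≈235 and 270.

Run:
```python
from h import *
np.set_printoptions(precision=4,suppress=True)
c=load('w1.png')
for n,u,v,z in [('gripTopL+y',275,197,.095),('gripTopR-y',303,232,.095),('button out',265,200,.068),('clip top c',230,262,.018),('pointer',237,185.5,.008),('sleeve corner',272,140,.038),('tab mid',434,173,.097)]: print(n,ray(c,u,v,z))
a=cv2.imread('pics/w1.png')[170:330,210:320]
cv2.imwrite('pics/w1c.png',cv2.resize(a,None,fx=3.75,fy=3.75,interpolation=cv2.INTER_CUBIC))
```

```text
gripTopL+y [0.4963 0.0573 0.095 ]
gripTopR-y [0.5183 0.0285 0.095 ]
button out [0.4873 0.0466 0.068 ]
clip top c [ 0.4447 -0.0409  0.018 ]
pointer [0.455  0.0441 0.008 ]
sleeve corner [0.4929 0.094  0.038 ]
tab mid [0.6127 0.0763 0.097 ]
```

View pics/w1c.png

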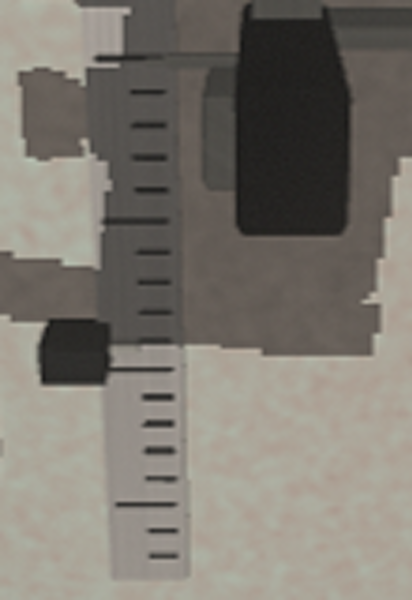

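Run:
```python
from h import *
np.set_printoptions(precision=4,suppress=True)
c=load('w1.png')
C=lambda x,y:(210+x/3.75,170+y/3.75)
for n,x,y,z in [('clip -y top',75,383,.018),('clip +y bottom',75,320,.004),('clip +y bottom',75,320,0),('t0',120,58,.004),('t50',135,220.5,.004),('t100',140,369.5,.004),('t150',145,504,.004),('pointer',200,60,.008),('grip -y top',292,235,.095),('gripL',237,225,.095),('gripR',346,225,.095)]: print(n,ray(c,*C(x,y),z))
```

```text
clip -y top [ 0.4441 -0.0538  0.018 ]
clip +y bottom [ 0.4426 -0.04    0.004 ]
clip +y bottom [ 0.4418 -0.0421  0.    ]
t0 [0.4597 0.0431 0.004 ]
t50 [ 0.4623 -0.0068  0.004 ]
t100 [ 0.4621 -0.0573  0.004 ]
t150 [ 0.462  -0.1073  0.004 ]
pointer [0.4827 0.0436 0.008 ]
grip -y top [0.5063 0.0279 0.095 ]
gripL [0.4947 0.0301 0.095 ]
gripR [0.5177 0.0302 0.095 ]
```

Request:
{"name": "drive_tool", "arguments": {
  "motion": [
    {"grip": 1, "dx": 0.2, "dy": 0, "dz": 2, "wx": 0, "wy": 0, "wz": 0},
    {"grip": 1, "dx": 0, "dy": 0, "dz": 0, "wx": 0, "wy": 0, "wz": 0},
    {"grip": 1, "dx": 0, "dy": 0, "dz": 0, "wx": 0, "wy": 0, "wz": 0}
  ]
}}

```text
clock: 5.92
position: [0.5042, 0.0436, 0.2201]
tool_rot: [[-0.001, 1.0, -0.002], [1.0, 0.001, 0.001], [0.001, -0.002, -1.0]]
wrist_force: [0.1, -0.3, 0.5]
gripper_width: 1.002
```

Request:
{"name": "drive_tool", "arguments": {
  "motion": [
    {"grip": 1, "dx": 0, "dy": 0.1, "dz": 2.5, "wx": 0, "wy": 0, "wz": 0},
    {"grip": 1, "dx": 0, "dy": 0, "dz": 2.5, "wx": 0, "wy": 0, "wz": 0},
    {"grip": 1, "dx": 0, "dy": 0, "dz": 2.5, "wx": 0, "wy": 0, "wz": 0},
    {"grip": 1, "dx": 0, "dy": 0, "dz": 1.5, "wx": 0, "wy": 0, "wz": 0},
    {"grip": 1, "dx": 0, "dy": 0, "dz": 1.0, "wx": 0, "wy": 0, "wz": 0},
    {"grip": 1, "dx": 0, "dy": 0, "dz": 0, "wx": 0, "wy": 0, "wz": 0}
  ]
}}

```text
clock: 6.42
position: [0.5046, 0.0434, 0.1192]
tool_rot: [[-0.001, 1.0, -0.003], [1.0, 0.001, 0.0], [0.0, -0.003, -1.0]]
wrist_force: [-0.3, -0.4, -0.3]
gripper_width: 1.002
```

Request:
{"name": "drive_tool", "arguments": {
  "motion": [
    {"grip": 0, "dx": 0, "dy": 0, "dz": 0, "wx": 0, "wy": 0, "wz": 0},
    {"grip": 0, "dx": 0, "dy": 0, "dz": 0, "wx": 0, "wy": 0, "wz": 0},
    {"grip": 0, "dx": 0, "dy": 0, "dz": 0, "wx": 0, "wy": 0, "wz": 0},
    {"grip": 0, "dx": 0, "dy": 0, "dz": 0, "wx": 0, "wy": 0, "wz": 0},
    {"grip": 0, "dx": 0, "dy": 0, "dz": 0, "wx": 0, "wy": 0, "wz": 0},
    {"grip": 0, "dx": 0, "dy": 0, "dz": 0, "wx": 0, "wy": 0, "wz": 0},
    {"grip": 0, "dx": 0, "dy": 0, "dz": 0, "wx": 0, "wy": 0, "wz": 0},
    {"grip": 0, "dx": 0, "dy": 0, "dz": 0, "wx": 0, "wy": 0, "wz": 0}
  ]
}}

```text
clock: 7.08
position: [0.5058, 0.0429, 0.1219]
tool_rot: [[-0.0, 1.0, 0.002], [1.0, 0.0, -0.0], [-0.0, 0.002, -1.0]]
wrist_force: [2.8, 1.3, 6.4]
gripper_width: 0.274
```

Request:
{"name": "drive_tool", "arguments": {
  "motion": [
    {"grip": 0, "dx": -0.4, "dy": 0, "dz": -0.2, "wx": 0, "wy": 0, "wz": 0},
    {"grip": 0, "dx": -0.8, "dy": 0, "dz": 0, "wx": 0, "wy": 0, "wz": 0},
    {"grip": 0, "dx": -0.8, "dy": 0, "dz": 0, "wx": 0, "wy": 0, "wz": 0},
    {"grip": 0, "dx": -0.8, "dy": 0, "dz": 0, "wx": 0, "wy": 0, "wz": 0},
    {"grip": 0, "dx": -0.8, "dy": 0, "dz": 0, "wx": 0, "wy": 0, "wz": 0},
    {"grip": 0, "dx": -0.8, "dy": 0, "dz": 0, "wx": 0, "wy": 0, "wz": 0},
    {"grip": 0, "dx": -0.8, "dy": 0, "dz": 0, "wx": 0, "wy": 0, "wz": 0},
    {"grip": 0, "dx": -0.8, "dy": 0, "dz": 0, "wx": 0, "wy": 0, "wz": 0},
    {"grip": 0, "dx": -0.8, "dy": 0, "dz": 0, "wx": 0, "wy": 0, "wz": 0},
    {"grip": 0, "dx": -0.8, "dy": 0, "dz": 0, "wx": 0, "wy": 0, "wz": 0},
    {"grip": 0, "dx": -0.8, "dy": 0, "dz": 0, "wx": 0, "wy": 0, "wz": 0},
    {"grip": 0, "dx": -0.4, "dy": 0, "dz": 0, "wx": 0, "wy": 0, "wz": 0}
  ]
}}

```text
clock: 8.08
position: [0.5058, -0.0453, 0.122]
tool_rot: [[0.0, 1.0, 0.001], [1.0, -0.0, 0.001], [0.001, 0.001, -1.0]]
wrist_force: [9.3, 3.5, -10.4]
gripper_width: 0.266
```

Request:
{"name": "drive_tool", "arguments": {
  "motion": [
    {"grip": 0, "dx": 0, "dy": 0, "dz": 0, "wx": 0, "wy": 0, "wz": 0},
    {"grip": 0, "dx": 0, "dy": 0, "dz": 0, "wx": 0, "wy": 0, "wz": 0},
    {"grip": 0, "dx": 0, "dy": 0, "dz": 0, "wx": 0, "wy": 0, "wz": 0}
  ]
}}

```text
clock: 8.33
position: [0.5058, -0.0448, 0.122]
tool_rot: [[0.0, 1.0, 0.001], [1.0, -0.0, 0.001], [0.001, 0.001, -1.0]]
wrist_force: [8.9, 3.1, -10.7]
gripper_width: 0.276
```

Run:
```python
from h import *
snap('wrist','w2.png');snap('side','s4.png');snap('top','t4.png')
w=cv2.imread('pics/w2.png')[60:340,160:380]; w=cv2.resize(w,(440,560),interpolation=cv2.INTER_CUBIC)
def z(f,r,s): 
    a=cv2.imread(f)[r[0]:r[1],r[2]:r[3]]; return cv2.resize(a,(350,280),interpolation=cv2.INTER_CUBIC)
cv2.imwrite('pics/all4.png',np.hstack([w,np.vstack([z('pics/s4.png',(205,285,235,335),0),z('pics/t4.png',(150,246,210,330),0)])]))
```

```text
(no output)
```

View pics/all4.png

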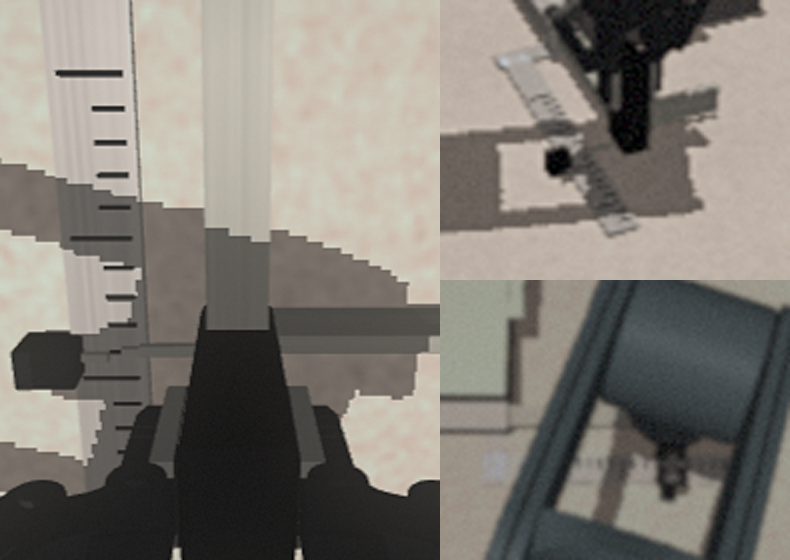

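The arm is pulled out and the pointer is close to the clip's pin, both near v≈350 in the left panel. I'll zoom in to fine-check.

Run:
```python
import cv2
a=cv2.imread('pics/w2.png')[215:265,160:265]
a=cv2.convertScaleAbs(a,alpha=1.4)
cv2.imwrite('pics/w2c.png',cv2.resize(a,None,fx=7.5,fy=7.5,interpolation=cv2.INTER_CUBIC))
```

```text
(no output)
```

View pics/w2c.png

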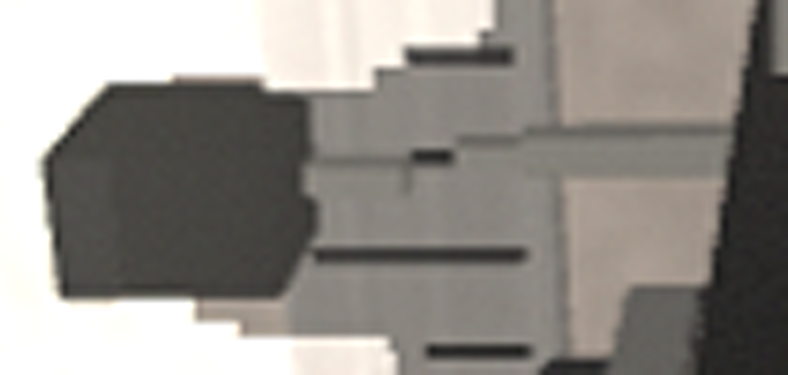

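Run:
```python
from h import *
np.set_printoptions(precision=4,suppress=True)
c=load('w2.png')
C=lambda x,y:(160+x/7.5,215+y/7.5)
for n,x,y,z in [('clip -y top',170,298,.018),('clip +y bot',180,83,0.0),('clip +y bot',180,83,0.004),('clip +ytop',110,160,.018),('pin c z8',400,177,.008),('pin c z12',400,177,.012),('ptr root',640,154,.008),('ptr tip',460,154,.008),('t90',430,156,.004),('t100',420,255,.004)]: print(n,ray(c,*C(x,y),z))
s=manip.observe();print(s['position'],s['clock'],s['joint_velocities'].max())
```

```text
clip -y top [ 0.4431 -0.0539  0.018 ]
clip +y bot [ 0.4399 -0.0409  0.    ]
clip +y bot [ 0.4413 -0.0393  0.004 ]
clip +ytop [ 0.4394 -0.0407  0.018 ]
pin c z8 [ 0.4617 -0.0469  0.008 ]
pin c z12 [ 0.4627 -0.0451  0.012 ]
ptr root [ 0.4836 -0.0446  0.008 ]
ptr tip [ 0.4673 -0.0446  0.008 ]
t90 [ 0.4637 -0.0466  0.004 ]
t100 [ 0.4621 -0.0567  0.004 ]
[ 0.5058 -0.0447  0.122 ] 8.4833 0.0013506674785457853
```

The pointer is at about y=-0.0446. The clip's middle is -0.047, from both its edges and the pin, so it needs about 2.5 mm more.

Request:
{"name": "drive_tool", "arguments": {
  "motion": [
    {"grip": 0, "dx": -0.13, "dy": 0, "dz": 0.1, "wx": 0, "wy": 0, "wz": 0},
    {"grip": 0, "dx": -0.12, "dy": 0, "dz": 0, "wx": 0, "wy": 0, "wz": 0},
    {"grip": 0, "dx": 0, "dy": 0, "dz": 0, "wx": 0, "wy": 0, "wz": 0},
    {"grip": 0, "dx": 0, "dy": 0, "dz": 0, "wx": 0, "wy": 0, "wz": 0},
    {"grip": 0, "dx": 0, "dy": 0, "dz": 0, "wx": 0, "wy": 0, "wz": 0},
    {"grip": 0, "dx": 0, "dy": 0, "dz": 0, "wx": 0, "wy": 0, "wz": 0}
  ]
}}

```text
clock: 8.98
position: [0.5058, -0.0472, 0.1219]
tool_rot: [[-0.0, 1.0, 0.002], [1.0, 0.0, 0.0], [0.0, 0.002, -1.0]]
wrist_force: [5.1, 2.1, -2.5]
gripper_width: 0.272
```

Run:
```python
from h import *
snap('wrist','w3.png')
a=cv2.imread('pics/w3.png')[205:285,160:265]
a=cv2.convertScaleAbs(a,alpha=1.3)
cv2.imwrite('pics/w3c.png',cv2.resize(a,None,fx=7.4,fy=7.4,interpolation=cv2.INTER_CUBIC))
```

```text
(no output)
```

View pics/w3c.png

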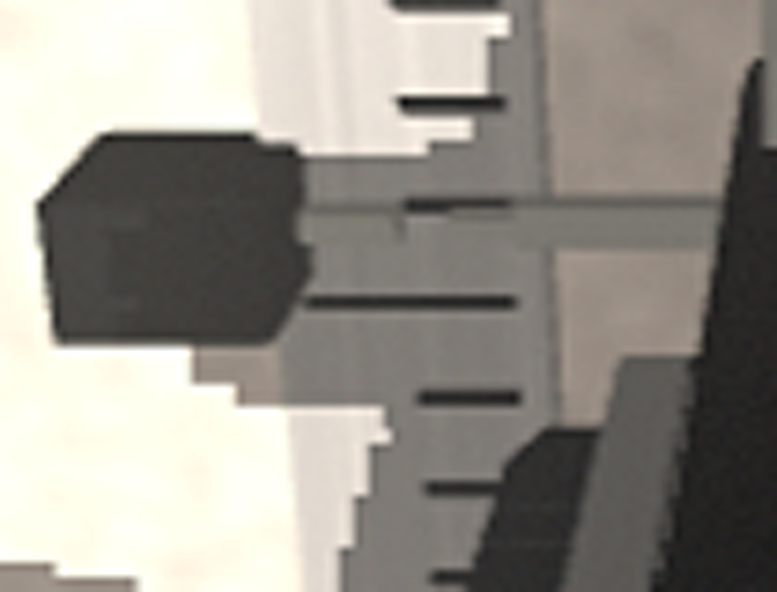

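The pointer (v≈200–247 in the crop) and the pin (≈205–240) now line up. The arm is still and the grip is closed on the squeezed button, so I'm handing in.

```bash
python3 -c "
from station import manip
s=manip.observe();print(s['position'],s['gripper_width'],s['wrist_force'],s['clock']);print(manip.sign_off())"
```

```text
[ 0.50580652 -0.04727563  0.1219187 ] 0.27175037910032246 [ 5.7399681   3.00625086 -0.40832975] 9.0333
the job is handed in; nothing more can be done
None
```

The job is handed in. The lid is closed, and the gripper is holding the grip with the lock button squeezed and the pointer at the clip. It took about 9 s of the allowed 48 s.

- **Lid:** I swept it down along its arc with the closed fingers at about 1 rad/s. I pressed until it met a hard stop with the fingertips about 101.5 mm above the table, where 22 N gave no further travel. The wrist picture then showed it flat on the box.
- **Lock button:** I pinched the grip across the box's x until the opening settled at about 0.27, roughly 23 mm against the 25.5 mm expected when fully squeezed. I did not measure the button's travel directly. The arm came out with about 3 N of pull, so the lock was free.
- **Length:** I pulled the arm out about 88 mm. A close wrist view put the pointer about 2.5 mm short, so I moved it on by that much. In the last close-up the pointer and the clip's pin are centred on each other to within about 1 mm. The gripper and arm were still.
- **Disagreements:** My estimates of the clip's position from the different views spread over about 3 mm. I relied on the close wrist view, and its clip edges and pin agreed.
- **Mug, jar and knife:** I kept well clear of all three, but I did not check their positions at the end.

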